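# Lock a fresh filter cartridge into the washroom water filter and hold it home

## Task

Take the fresh blue cartridge out of the rack, push it down into the spring-loaded socket of the water filter with its lugs in the socket's two slots, and twist it a quarter turn clockwise (seen from above) until it meets its stop. Finish while still holding it: keep gripping the cartridge and pressing it fully home against the spring, its blue collar down flush on the socket. Leave the brown spent cartridge in the rack and everything else on the counter where it is.

Things in the scene. Friction and masses are not known exactly. Their poses are not given: they have to be found in the camera images.
- fresh_centre (a point): centre (half-way up) of the fresh cartridge: BLUE collar and grip, 98 mm tall, loose, 0.2 to 0.3 kg, hanging upright (own z up) by its collar in a rack well. A half turn about z leaves it the same. Collar 66 mm across, 9 to 15 mm below this centre, white tick over each lug. White drum 54 mm across, from 9 mm below to 13 mm above the centre
- fresh_grip (a point): centre of the fresh cartridge's blue grip bar, 31 mm above its centre: 54 mm long along x, 20 mm thick along y, 36 mm tall, its foot on the drum; to be pinched across its thickness from above
- fresh_lugs (a point): the tip of one of the fresh cartridge's two steel lugs, 29.5 mm below its centre and 26 mm out along +x. The lugs stick out along +x and -x to 26 mm from the axis, 8 mm wide, 5 mm tall, from a white spigot 39 mm across that reaches from the collar's underside down 34 mm, its last 10 mm tapering to 25 mm
- spent_centre (a point): centre of the spent cartridge, BROWN, same shape, in the other well of the rack; leave it there
- rack: fixed white rack 85 (x) x 185 (y) x 42 mm, origin at the centre of its underside; two wells 58 mm in diameter through it, 47 mm either side of the origin along y; the cartridges' collars rest on its top
- filter_unit: fixed water filter: white base 150 x 150 x 68 mm, steel spout out of its -x side, eight-sided tower 80 mm across in the middle, top 110 mm above the counter, holding the socket; origin at the centre of its underside
- socket_mouth (a point): centre of the socket's mouth, on its axis, level with the tower top; z up. Grey flange 6 mm thick, bore 42 mm, with two slots 13 mm wide out to 29 mm from the axis, along +x and -x (black marks), for the lugs. The lugs are free under the flange once the collar's underside is under 6 mm above the tower top. Fully home the collar rests on it: cartridge centre 15 mm above this point
- lock_mark (a point): green mark on the tower top, 35.5 mm from the socket's axis along its +y; another opposite. Under the flange the lugs turn only clockwise seen from above, from the slots to stops 90 to 92 degrees on, at the green marks. Let go after the twist, the cartridge springs up 6 mm until the lugs meet the flange
- spring_plate (a joint): travel in m of the orange sprung plate inside the socket, down from rest: 0 at rest, met by the spigot's foot 14 mm before home, 0.008 with the lugs up against the flange, 0.014 with the cartridge fully home. Spring 700 N/m with 2.8 N preload, about 12.6 N when home
- small_bottle: bystander: clear bottle with red cap and band, 52 mm wide, 125 mm tall, loose; origin at the centre of its underside; leave alone
- tumbler: bystander: blue ceramic tumbler, 72 mm wide, 95 mm tall, loose; origin at the centre of its underside; leave alone
- soap_pump: bystander: green soap pump bottle, 64 mm wide, 158 mm tall, loose; origin at the centre of its underside; leave alone
- soap_bar: bystander: yellow soap bar 55 x 85 x 26 mm, loose; origin at the centre of its underside; leave alone
- scrub_pad: bystander: green scrub pad 65 x 100 x 20 mm lying in a steel tray; origin at the centre of its underside; leave alone
Not all that is in view belongs to the job. What is shaped like the part that bears fresh_centre but purple or yellow is not meant. What is shaped like the rack but purple is not meant.

How it is judged:
On the way, in this order (a step that is already met when the one before it is completed fails the run):
1. the fresh cartridge is lifted out of the rack in the gripper (height (world z) of fresh_centre above 0.11 m and horizontal distance between fresh_centre and socket_mouth above 0.08 m and contact force between the fingers and fresh above 1 N), for 0.05 s.
2. it is pushed into the socket through the slots, against the spring, not yet turned (value of joint spring_plate above 0.0085 m and horizontal distance between fresh_centre and socket_mouth below 0.006 m and angle between the x axis of fresh_centre and the x axis of socket_mouth, either way round below 0.45 rad), for 0.05 s.
3. it is turned a quarter turn to its stop and pressed home (value of joint spring_plate between 0.011 and 0.0156 m and horizontal distance between fresh_centre and socket_mouth below 0.006 m and z of fresh_centre in the frame of socket_mouth below 0.0185 m and angle between fresh_centre's own z axis and vertical below 0.12 rad and contact force between the fingers and fresh above 3 N and angle between the x axis of fresh_centre and the x axis of socket_mouth, either way round above 1.36 rad), for 0.2 s.
At the end, for the whole second after the job is handed in: Through the last second the gripper grips the fresh cartridge (over 3 N); it is upright (0.12 rad), on the socket axis (6 mm), turned over 78 of 90 degrees, collar within 3 mm of the tower top, sprung plate down over 11 mm. The spent cartridge is in its well (all of step 3 and horizontal distance between spent_centre and rack below 0.06 m and height (world z) of spent_centre below 0.07 m); the arm keeps its last pose, push and grip.
It fails at once if the spent cartridge is disturbed (moved over 15 mm) (distance of spent_centre from where it was at the start of the episode above 0.015 m).
It fails at once if the cartridge in the socket is forced the wrong way (anticlockwise) or past its stop, by over about 27 degrees (value of joint spring_plate above 0.007 m and horizontal distance between fresh_centre and socket_mouth below 0.01 m and ((x of fresh_lugs in the frame of socket_mouth above 0.012 m and y of fresh_lugs in the frame of socket_mouth above 0.012 m) or (x of fresh_lugs in the frame of socket_mouth below -0.012 m and y of fresh_lugs in the frame of socket_mouth below -0.012 m))).
It fails at once if the small bottle, tumbler, soap pump, soap bar or scrub pad on the counter is disturbed (moved over 30 mm) (distance of any of small_bottle, tumbler, soap_pump, soap_bar, scrub_pad from where it was at the start of the episode above 0.03 m).
It also fails if it takes over 45 s, if anything falls off the work surface, if the arm or the gripper's body presses on something with over 40 N, if the wrist force passes 120 N, or if a joint passes its speed limit or range.

## Robot

A 6-joint arm with a two-finger parallel gripper is mounted at the origin on the work surface. World frame = base frame: x ahead of the robot, y to its left, z up, the work surface at z = 0. Lengths are in m, angles in rad, forces in N, time in s.
With the tool pointing down it reaches from about 0.35 to 0.975 m from the base axis. Payload 7.1 kg.
Tool frame: the origin (TCP) lies on the centre line of the jaws, within the pads' length; the fingertips stand 14 mm ahead of it and the grasp point (between the pads) lies 5 mm behind it; z points along the fingers, x is the direction in which the jaws open and shut, and the axes are right-handed (so a half turn about z gives the same grasp; the last joint's range is limited). The gripper opens to 88 mm and grips with 3 to 60 N. Pads are 20 mm wide; open, the fingers measure 115 mm over their backs; the gripper's body (75 mm by 178 mm) begins 61 mm behind the grasp point.
Start: joints at [-1.137, 0.423, 1.63, -0, 1.089, -0.019], TCP at [0.273, -0.562, 0.237] pointing down, gripper open.
Joint ranges: [-3, 3], [-0.9, 2.11], [0.09, 2.58], [-1.31, 4.45], [0.11, 2.69], [-2.54, 2.54]. Speed limits (rad/s): [2.39, 2.39, 3.01, 3.14, 3.14, 3.14].

## Interface

Orientations are given as a rotation vector (axis times angle).
In Python, from cell import move_ptp, move_straight, move_joints, grip, dwell, inverse_kinematics, observe, read_camera, camera_model, IKError, finish_job, find_in gives the robot as it stands. Calls block until the motion is done:
- move_ptp(position, orientation): joint-space move of the TCP to a pose.
- move_straight(position, attitude=None, max_speed=0.15, stop_force=None): straight line of the TCP; attitude=None keeps the orientation; max_speed is the mean speed in m/s. With stop_force (N) it stops when the force on the tool has changed by that much, and returns True; else False.
- move_joints(angles): joint-space move.
- grip(opening, force=None): finger opening in m; force is the grip in N (None keeps the last); returns when the fingers have stopped.
- dwell(seconds).
- inverse_kinematics(position, orientation): joint angles nearest the present ones, or None.
- observe(): the state.
- read_camera(name): name is "scene" or "top" or "wrist"; returns the picture (384x512x3 uint8, blue, green, red); there is no depth.
- camera_model(name): a dict with "fx", "fy", "cx", "cy" (pixels), "pose" (4x4, takes a point from camera to world coordinates); the wrist camera has in their place "T_tool_cam" (4x4, takes a point from camera to tool coordinates, whose origin is the TCP and whose axes are the tool frame's). Camera axes: x right, y up, looking along -z (the intrinsics and any distortion apply to the point x, -y, -z); pixel columns grow to the right and rows downward; lengths in m; the calibration is good to about 2 mm. A picture is of the moment at which its call begins: read the wrist's pose just before it. camera_model takes no time and is no camera call.
A pose or a line that the arm cannot do raises IKError and nothing moves.
- finish_job(): hands the job in, once; it reports no verdict.
Trained networks look in the newest picture that a camera, given by its name, has taken for a name from the list of things; names that differ only in an ending like _2 or _b are one class to them, and where a whole thing is asked for, a point or a joint stands for the part that bears it (a point fixed in the world has none). Each returns a list of dicts, best first, with "confidence" (0 to 1); they miss things now and then, are a little off and sometimes report something else, mostly with a low value. They report only what shows in the picture. A call takes as long as a camera call. They do not tell look-alikes from the thing itself.
- find_in(camera, name): "rect" ([left, top, right, bottom] in pixels, round what is visible of it).
The state is a dict: "t": time; "qpos": joint angles; "qvel": joint speeds; "effort": joint torques, N m; "tool_pos": TCP position; "eef_rot": TCP orientation; "ft_force": force on the tool from outside, world axes, zero at the start; "moment": the same for the moment, N m; "gripper_width": finger opening in m.
Only numpy, scipy, OpenCV 4.12 (cv2) and the standard library are available. Lean on these libraries where they do the work, as an engineer would, in place of code of your own. Each camera call takes 0.05 s, during which the arm holds its last target.

## Working session

There is one attempt and no reset: what is moved stays moved. The work goes in short steps, each a Python script; the robot and the scene stay as the last script left them, time stands still between calls to the robot, and variables do not carry over. Pictures are saved under pics/ and viewed, and the job is handed in when it is done.

```bash
ls; mkdir -p pics; python3 - <<'E'
from cell import *
import cv2
for c in ("scene","top","wrist"):
    im=read_camera(c); cv2.imwrite(f"pics/{c}0.png",im)
    m=camera_model(c); print(c,{k:(v if not hasattr(v,'tolist') else v.tolist()) for k,v in m.items()})
o=observe(); print(o)
E
```

```text
pics
scene {'fx': 461.4522409809908, 'fy': 461.4522409809908, 'cx': 253.03347727007844, 'cy': 187.26529188935697, 'pose': [[-0.4101538757607935, -0.5995424832797904, 0.6872573091216287, 1.4010591619165862], [0.9118383028710161, -0.2546860305259581, 0.3220030050670894, 0.2927521986882412], [-0.018019645271338813, 0.7587383189200563, 0.651146262975272, 0.9152914644263003], [0.0, 0.0, 0.0, 1.0]]}
top {'fx': 358.94698435173876, 'fy': 358.94698435173876, 'cx': 256.5836549015638, 'cy': 190.0328036152715, 'pose': [[-0.02214724226737146, 0.983678438379632, -0.17856715691010716, 0.3602180801042619], [-0.9996939288489306, -0.01982013454170614, 0.014805772162844157, -0.10398735210286059], [0.01102489376546289, 0.17884040967789452, 0.983816324109182, 1.0001809248625557], [0.0, 0.0, 0.0, 1.0]]}
wrist {'fx': 281.8666184096974, 'fy': 281.8666184096974, 'cx': 257.3229073469927, 'cy': 192.77411364402704, 'T_tool_cam': [[0.999999256389025, -0.0011669444266544395, -0.00035420629551724493, -0.0013611873821174347], [-0.0012185061615503118, -0.9679195848258565, -0.25125722388276367, -0.06869021616882197], [-4.96399934330331e-05, 0.2512574686476883, -0.9679202869992056, -0.1477939237882391], [0.0, 0.0, 0.0, 1.0]]}
{'t': 0.15, 'qpos': array([-1.13700324e+00,  4.23679149e-01,  1.63049832e+00, -1.19355853e-05,
        1.08858669e+00, -1.89873040e-02]), 'qvel': array([-0.00125209, -0.0015267 , -0.00359952,  0.00175688, -0.0016017 ,
       -0.00029429]), 'effort': array([ 8.99604674e-04, -5.44983494e+01, -2.73919505e+01,  6.44486770e-02,
        2.03605229e-02, -8.75393539e-05]), 'tool_pos': array([ 0.27327274, -0.56163702,  0.23607795]), 'eef_rot': array([-2.66285378e+00,  1.66578699e+00,  1.55002797e-03]), 'ft_force': array([-0.9124817 , -0.55345213, -0.94229834]), 'moment': array([-0.00275031, -0.05804154,  0.00690467]), 'gripper_width': 0.08810589662682512}
```

View pics/scene0.png

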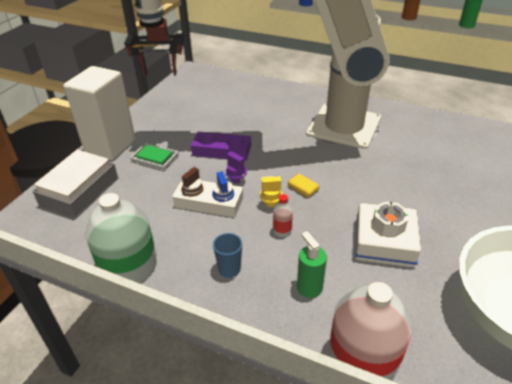

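View pics/top0.png

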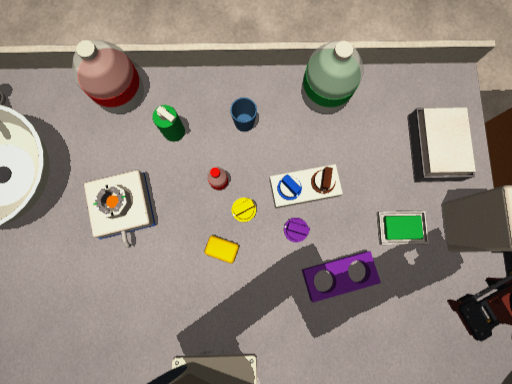

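```bash
python3 - <<'E'
from cell import *
for c,ns in (("top",["fresh_centre","spent_centre","fresh_grip","rack","filter_unit","socket_mouth","lock_mark","soap_pump","tumbler"]),("scene",["fresh_centre","fresh_grip","rack","filter_unit","socket_mouth","lock_mark"])):
    read_camera(c)
    for n in ns: print(c,n,[( [round(float(x)) for x in d['rect']],round(d['confidence'],2)) for d in find_in(c,n)])
E
```

```text
top fresh_centre [([285, 219, 310, 241], 0.95), ([278, 173, 303, 202], 0.75)]
top spent_centre [([313, 166, 339, 194], 0.91)]
top fresh_grip [([276, 176, 301, 202], 0.86), ([282, 219, 309, 241], 0.79), ([229, 198, 254, 225], 0.66)]
top rack [([272, 165, 343, 209], 0.82), ([303, 255, 381, 302], 0.64), ([206, 168, 227, 191], 0.46)]
top filter_unit [([84, 171, 157, 252], 0.94), ([279, 180, 301, 199], 0.74)]
top socket_mouth [([85, 171, 154, 248], 0.92), ([231, 95, 259, 131], 0.3)]
top lock_mark [([82, 169, 154, 246], 0.93)]
top soap_pump [([151, 106, 188, 142], 0.76), ([106, 198, 120, 210], 0.23)]
top tumbler [([231, 99, 259, 130], 0.77)]
scene fresh_centre [([214, 173, 236, 200], 0.91), ([226, 148, 247, 185], 0.9), ([262, 177, 280, 210], 0.9), ([357, 200, 421, 267], 0.49)]
scene fresh_grip [([229, 149, 250, 182], 0.96), ([213, 171, 231, 201], 0.88), ([258, 177, 281, 208], 0.79)]
scene rack [([189, 132, 252, 161], 0.8), ([175, 183, 240, 218], 0.75)]
scene filter_unit [([356, 202, 419, 268], 0.95), ([213, 175, 234, 200], 0.58)]
scene socket_mouth [([355, 200, 420, 264], 0.61)]
scene lock_mark []
```

Looking for the blue one. Candidates in the top view are blue at (290,187) in the white rack, brown (323,180), yellow (244,209) and purple (296,229). The purple rack is at (341,277). I choose (290,187) and will check it in a close crop.

```bash
cat > h.py <<'E'
import numpy as np, cv2
from scipy.spatial.transform import Rotation as R
from cell import *
def campose(name,o=None):
    m=camera_model(name)
    if name!='wrist': return m,np.array(m['pose'])
    o=o or observe()
    T=np.eye(4);T[:3,:3]=R.from_rotvec(o['eef_rot']).as_matrix();T[:3,3]=o['tool_pos']
    return m,T@np.array(m['T_tool_cam'])
def p2w(mp,u,v,z):
    m,P=mp; d=P[:3,:3]@np.array([(u-m['cx'])/m['fx'],-(v-m['cy'])/m['fy'],-1]); c=P[:3,3]
    return c+d*(z-c[2])/d[2]
def w2p(mp,X):
    m,P=mp; c=P[:3,:3].T@(np.asarray(X)-P[:3,3]); return np.array([m['cx']+m['fx']*c[0]/-c[2], m['cy']+m['fy']*c[1]/c[2]])
def down(phi):  # tool x along world angle phi, z down
    x=np.array([np.cos(phi),np.sin(phi),0]);z=np.array([0,0,-1.]);y=np.cross(z,x)
    return R.from_matrix(np.c_[x,y,z]).as_rotvec()
E
python3 - <<'E'
from h import *
m=campose('top')
for n,u,v,z in (("blue",290,187,.1),("brown",323,180,.1),("sock",113,201,.11),("rackL",272,187,.042),("rackR",341,180,.042),("bottle",216,174,.125),("tumbler",244,105,.095),("pump",170,118,.12),("yellow",244,209,.08),("purple",296,229,.08)): print(n,p2w(m,u,v,z).round(3))
im=cv2.imread('pics/top0.png')
a=cv2.resize(im[155:220,260:350],None,fx=6,fy=6,interpolation=cv2.INTER_CUBIC)
b=cv2.resize(im[165:255,75:160],None,fx=6,fy=6,interpolation=cv2.INTER_CUBIC)
cv2.imwrite('pics/ca.png',a);cv2.imwrite('pics/cb.png',b)
o=observe();x=R.from_rotvec(o['eef_rot']).as_matrix();print(x.round(2))
E
```

```text
blue [ 0.53  -0.203  0.1  ]
brown [ 0.546 -0.289  0.1  ]
sock [0.501 0.242 0.11 ]
rackL [ 0.542 -0.161  0.042]
rackR [ 0.557 -0.35   0.042]
bottle [ 0.562 -0.017  0.125]
tumbler [ 0.757 -0.089  0.095]
pump [0.713 0.102 0.12 ]
yellow [ 0.478 -0.084  0.08 ]
purple [ 0.424 -0.216  0.08 ]
[[ 0.44 -0.9   0.  ]
 [-0.9  -0.44  0.  ]
 [-0.   -0.   -1.  ]]
```

View pics/ca.png

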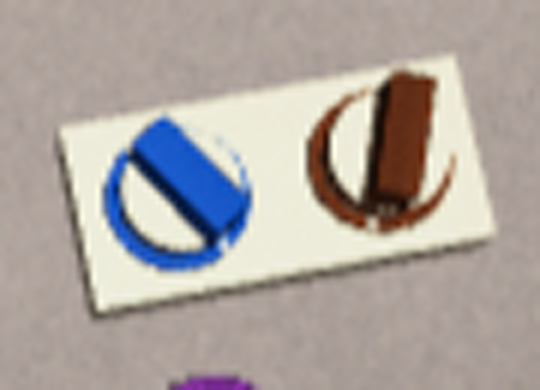

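View pics/cb.png

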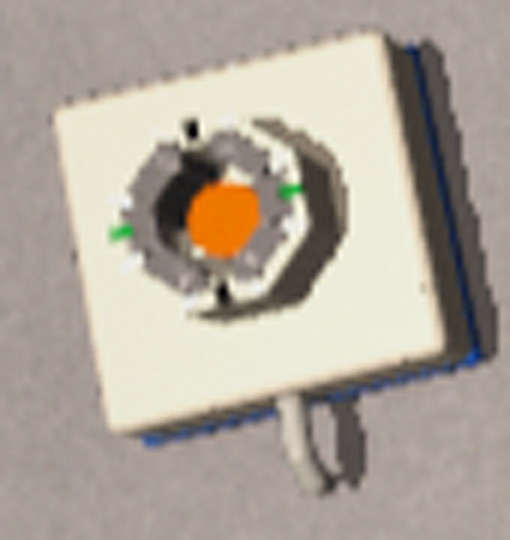

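The crop confirms blue grip and collar in the white rack, with the bar running about 34° in the world frame. The socket's black marks run about 10°. I'll plan both grasp branches and take a wrist look.

```bash
python3 - <<'E'
from h import *
d=np.deg2rad
for off in (0,180):
    print(off)
    for p,a in (((.53,-.203,.2),-56),((.501,.242,.2),-80),((.501,.242,.15),-172)):
        q=inverse_kinematics(p,down(d(a+off))); print(p,a+off,None if q is None else np.round(q,2))
E
```

```text
0
(0.53, -0.203, 0.2) -56 [-0.39  0.39  1.79  0.    0.97  0.59]
(0.501, 0.242, 0.2) -80 [ 0.43  0.37  1.81 -0.    0.96  1.82]
(0.501, 0.242, 0.15) -172 None
180
(0.53, -0.203, 0.2) 124 None
(0.501, 0.242, 0.2) 100 [ 0.43  0.37  1.81 -0.    0.96 -1.32]
(0.501, 0.242, 0.15) 8 [ 0.43  0.44  1.84 -0.    0.86  0.29]
```

```bash
python3 - <<'E'
from h import *
d=np.deg2rad
move_ptp((.53,-.203,.225),down(d(-56)))
o=observe(); im=read_camera('wrist'); cv2.imwrite('pics/w1.png',im)
for n in ("fresh_grip","fresh_centre"): print(n,[(np.round(x['rect']),round(x['confidence'],2)) for x in find_in('wrist',n)])
import pickle; pickle.dump(o,open('w1.pkl','wb'))
print(o['tool_pos'],o['t'])
E
```

```text
fresh_grip [(array([102., 126., 181., 182.]), 0.82), (array([235., 147., 292., 211.]), 0.81), (array([198., 227., 250., 274.]), 0.6)]
fresh_centre [(array([233., 143., 294., 211.]), 0.96), (array([102., 125., 183., 185.]), 0.91), (array([192., 229., 250., 271.]), 0.84)]
[ 0.52984312 -0.20387572  0.2250606 ] 2.625
```

View pics/w1.png

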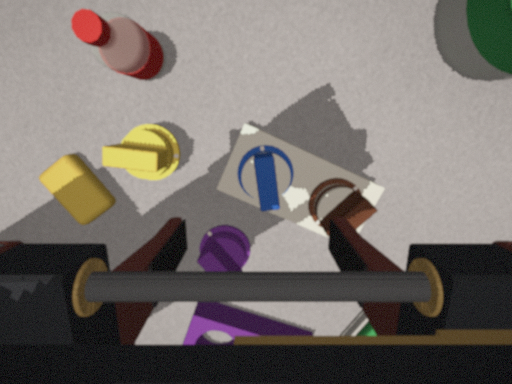

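```bash
python3 - <<'E'
from h import *
import pickle
o=pickle.load(open('w1.pkl','rb')); mp=campose('wrist',o)
print(w2p(mp,(.53,-.203,.106)))
im=cv2.imread('pics/w1.png')
c=cv2.resize(im[115:245,210:390],None,fx=4.4,fy=4.4,interpolation=cv2.INTER_CUBIC); cv2.imwrite('pics/w1c.png',c)
E
```

```text
[257.86728846 191.76221569]
```

View pics/w1c.png

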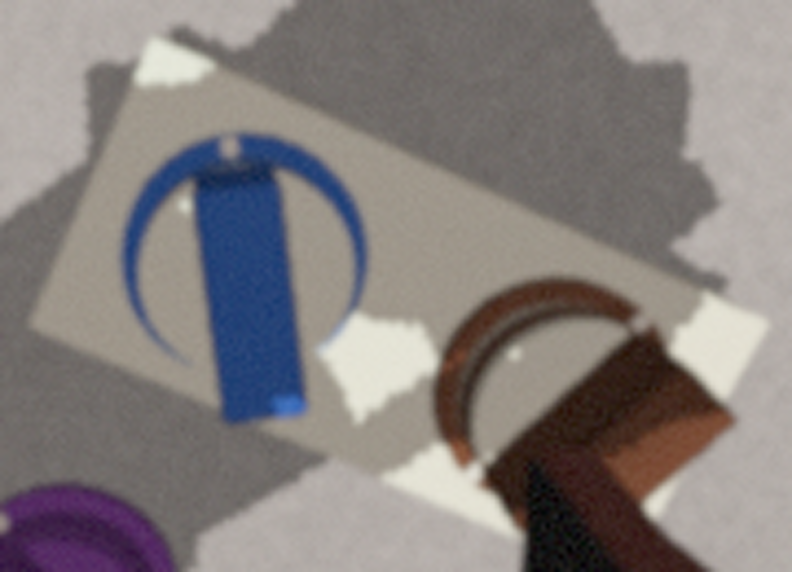

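```bash
python3 - <<'E'
from h import *
import pickle
o=pickle.load(open('w1.pkl','rb')); mp=campose('wrist',o)
f=lambda x,y,z:p2w(mp,210+(x+.5)/4.4-.5,115+(y+.5)/4.4-.5,z)
P=[f(*c,.106) for c in ((196,190),(277,180),(304,410),(223,420))]
P=np.array(P);print(P.round(4));print('centre',P.mean(0))
print('len',np.linalg.norm(P[3]-P[0]),np.linalg.norm(P[2]-P[1]),'w',np.linalg.norm(P[1]-P[0]),np.linalg.norm(P[2]-P[3]))
a=(P[0]+P[1]-P[2]-P[3]);print('ang',np.rad2deg(np.arctan2(a[1],a[0])))
print('tick',f(230,148,.048),'collar L,R,top',f(122,262,.048),f(367,262,.048),f(245,133,.048))
t=campose('top')
# top view check : bar centre crop ca (6x, off 260,155)
C=[(163,119),(242,208),(213,238),(136,150)]
Q=np.array([p2w(t,260+x/6,155+y/6,.106) for x,y in C]);print('top',Q.mean(0)); b=(Q[0]+Q[3]-Q[1]-Q[2]);print(np.rad2deg(np.arctan2(b[1],b[0])))
E
```

```text
[[ 0.5556 -0.1815  0.106 ]
 [ 0.5671 -0.1947  0.106 ]
 [ 0.528  -0.2293  0.106 ]
 [ 0.5158 -0.2155  0.106 ]]
centre [ 0.54159932 -0.20526246  0.106     ]
len 0.052344230199163004 0.0522338834689357 w 0.01754762699354501 0.01840591064014928
ang 41.01030274433418
tick [ 0.56291903 -0.18646855  0.048     ] collar L,R,top [ 0.52196498 -0.17958831  0.048     ] [ 0.55842244 -0.23362488  0.048     ] [ 0.56828299 -0.18752008  0.048     ]
top [ 0.53434602 -0.20621612  0.106     ]
39.09610557474686
```

```bash
python3 - <<'E'
from h import *
d=np.deg2rad
move_ptp((.541,-.206,.18),down(d(-49)))
o=observe(); im=read_camera('wrist'); cv2.imwrite('pics/w2.png',im)
import pickle; pickle.dump(o,open('w2.pkl','wb'))
print(o['tool_pos'],o['t'])
c=cv2.resize(im[100:260,180:340],None,fx=3.7,fy=3.7,interpolation=cv2.INTER_CUBIC); cv2.imwrite('pics/w2c.png',c)
E
```

```text
[ 0.53981971 -0.20606087  0.17896081] 3.0833
```

View pics/w2c.png

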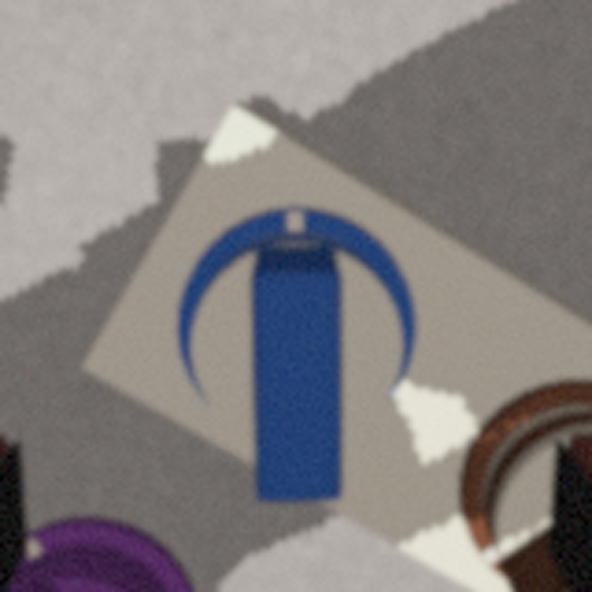

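```bash
python3 - <<'E'
from h import *
import pickle
o=pickle.load(open('w2.pkl','rb')); mp=campose('wrist',o)
f=lambda x,y,z:p2w(mp,180+(x+.5)/3.7-.5,100+(y+.5)/3.7-.5,z)
P=np.array([f(*c,.106) for c in ((253,272),(340,272),(341,498),(256,499))])
print('centre',P.mean(0))
print('len',np.linalg.norm(P[3]-P[0]),np.linalg.norm(P[2]-P[1]),'w',np.linalg.norm(P[1]-P[0]),np.linalg.norm(P[2]-P[3]))
a=(P[0]+P[1]-P[2]-P[3]);ang=np.arctan2(a[1],a[0]);print('ang',np.rad2deg(ang))
t=f(295,222,.048);print('tick',t, t[:2]-.03*np.array([np.cos(ang),np.sin(ang)]));L,Rr=f(180,330,.048),f(416,330,.048);print('LR',(L+Rr)/2,np.linalg.norm(L-Rr))
E
```

```text
centre [ 0.54155777 -0.20566964  0.106     ]
len 0.05242585360035951 0.05217300436971506 w 0.018683402350388668 0.019333155334980104
ang 41.50635424993509
tick [ 0.5630866  -0.18651158  0.048     ] [ 0.54062013 -0.20639267]
LR [ 0.54112614 -0.20667097  0.048     ] 0.06493119589905227
```

```bash
python3 - <<'E'
from h import *
d=np.deg2rad
grip(.05,10)
r=down(d(-48.5))
move_ptp((.541,-.206,.14),r)
print(move_straight((.541,-.206,.087),r,max_speed=.1,stop_force=15))
o=observe();print(o['tool_pos'],o['ft_force'],o['t'])
grip(.0,50); o=observe();print(o['gripper_width'],o['ft_force'],o['tool_pos'])
move_straight((.541,-.206,.20),r,max_speed=.12)
o=observe();print(o['gripper_width'],o['ft_force'],o['tool_pos'],o['t'])
im=read_camera('wrist'); cv2.imwrite('pics/w3.png',im); cv2.imwrite('pics/s3.png',read_camera('scene'))
E
```

```text
False
[ 0.54138582 -0.206145    0.08744124] [-0.40299763 -0.22800473  0.01110242] 4.85
0.019524814247185406 [ 0.92299353 -0.50275907  1.64761245] [ 0.54132047 -0.20618279  0.08733201]
0.019487682216930393 [ 0.49764498 -0.08657373 -3.78727161] [ 0.54041357 -0.20578157  0.1991646 ] 6.5167
```

View pics/w3.png

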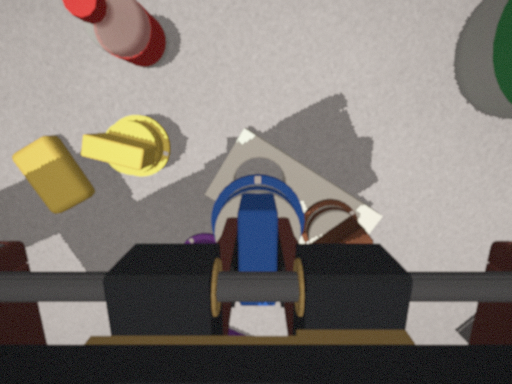

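View pics/s3.png

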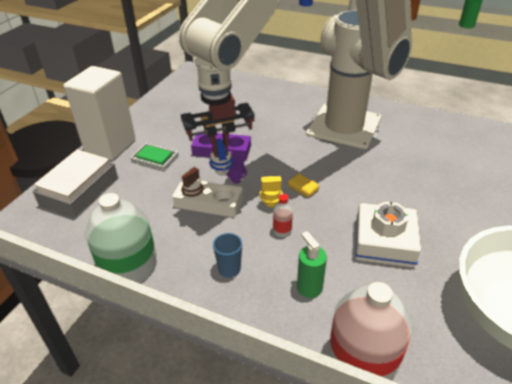

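```bash
python3 - <<'E'
from h import *
import pickle
d=np.deg2rad
r=down(d(100))
p=np.array([.501,.242,.26])-.075*np.array([np.sin(d(100)),-np.cos(d(100)),0])
move_straight((.541,-.206,.26))
q=inverse_kinematics(p,r);print(q)
move_ptp(p,r)
o=observe(); im=read_camera('wrist'); cv2.imwrite('pics/w4.png',im)
pickle.dump(o,open('w4.pkl','wb'))
print(o['tool_pos'],o['t'],o['gripper_width'])
c=cv2.resize(im[20:270,150:400],None,fx=2.4,fy=2.4,interpolation=cv2.INTER_CUBIC); cv2.imwrite('pics/w4c.png',c)
E
```

```text
[ 4.67528434e-01  1.85444968e-01  1.91061525e+00 -4.44089210e-16
  1.04553243e+00 -1.27780082e+00]
[0.42736883 0.22857936 0.25972425] 8.8167 0.019837776971334427
```

View pics/w4c.png

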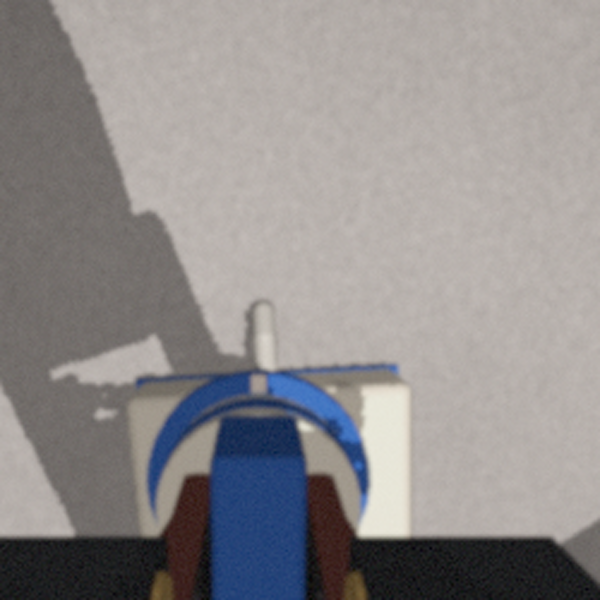

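```bash
python3 - <<'E'
from h import *
import pickle
d=np.deg2rad
r=down(d(100))
p=np.array([.501,.242,.25])+.09*np.array([np.sin(d(100)),-np.cos(d(100)),0])
move_ptp(p,r)
dwell(.2)
o=observe(); im=read_camera('wrist'); cv2.imwrite('pics/w5.png',im)
pickle.dump(o,open('w5.pkl','wb'))
print(o['tool_pos'],o['t'],o['gripper_width'])
c=cv2.resize(im[20:220,150:350],None,fx=3,fy=3,interpolation=cv2.INTER_CUBIC); cv2.imwrite('pics/w5c.png',c)
E
```

```text
[0.58860887 0.25753084 0.25046356] 9.7667 0.019696243156502237
```

View pics/w5c.png

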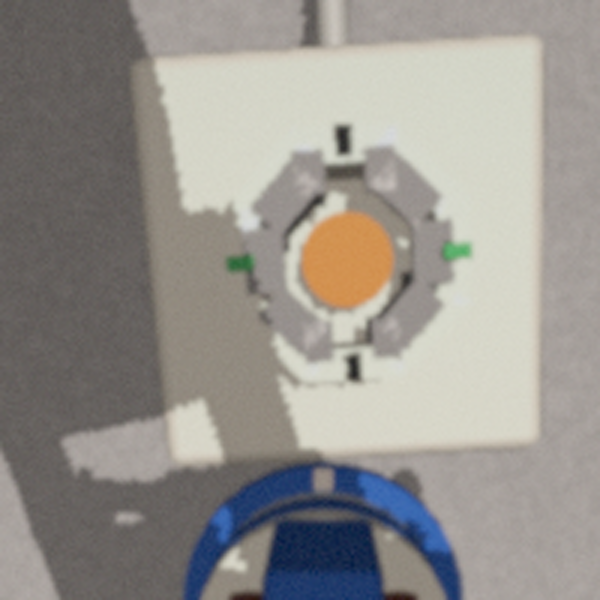

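```bash
python3 - <<'E'
from h import *
import pickle
d=np.deg2rad
o=pickle.load(open('w5.pkl','rb')); mp=campose('wrist',o)
f=lambda x,y,z:p2w(mp,150+(x+.5)/3-.5,20+(y+.5)/3-.5,z)
B=[f(343,139,.11),f(353,367,.11)];G=[f(239,263,.11),f(457,251,.11)]
print('B',(B[0]+B[1])/2,np.linalg.norm(B[0]-B[1]),'G',(G[0]+G[1])/2,np.linalg.norm(G[0]-G[1]))
a=B[1]-B[0];g=G[1]-G[0];print(np.rad2deg(np.arctan2(a[1],a[0])),np.rad2deg(np.arctan2(g[1],g[0])))
Rt=R.from_rotvec(o['eef_rot']).as_matrix()
zc=o['tool_pos'][2]-.0393
print('axis x world',np.rad2deg(np.arctan2(Rt[1,0],Rt[0,0])))
for n,pt in (('tick',(323,480)),('top',(323,462))):
    print(n,(Rt.T@(f(*pt,zc)-o['tool_pos'])).round(4))
L,Q=f(184,590,zc),f(463,590,zc);print('LR',(Rt.T@((L+Q)/2-o['tool_pos'])).round(4),np.linalg.norm(L-Q))
E
```

```text
B [0.50616088 0.25270449 0.11      ] 0.07106857567097932 G [0.50627771 0.25261098 0.11      ] 0.07112627061379
13.13990881042544 103.09877606239435
axis x world 100.01493048075622
tick [ 0.0014 -0.0291  0.0393]
top [ 0.0014 -0.0332  0.0393]
LR [ 0.0016 -0.0028  0.0393] 0.06520180985054301
```

View pics/w5.png

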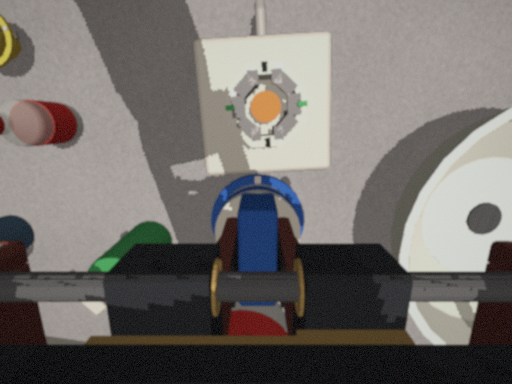

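```bash
python3 - <<'E'
from h import *
d=np.deg2rad
r=down(d(103.1))
move_ptp((.5065,.2513,.225),r)
dwell(.2);o=observe();f0=o['ft_force'];print(o['tool_pos'],f0)
for z in (.192,.180,.172,.166):
    s=move_straight((.5065,.2513,z),r,max_speed=.05,stop_force=8)
    o=observe();print(z,s,o['tool_pos'].round(4),(o['ft_force']-f0).round(2),o['gripper_width'],o['t'])
    if s: break
cv2.imwrite('pics/s6.png',read_camera('scene')[170:290,330:450].repeat(5,0).repeat(5,1))
cv2.imwrite('pics/w6.png',read_camera('wrist'))
E
```

```text
[0.507707   0.25166329 0.22571887] [-0.263208   -0.28125201 -3.09876491]
0.192 False [0.5067 0.2514 0.1921] [-0.58  0.18  1.48] 0.019898256940113497 11.2667
0.18 False [0.5063 0.2512 0.1796] [0.4  0.05 1.46] 0.01988079826721647 11.6583
0.172 False [0.5063 0.2512 0.1716] [ 0.41 -0.48  1.31] 0.01942802426791476 11.9667
0.166 False [0.5072 0.2516 0.1664] [-0.21  0.68  6.24] 0.019512373799064644 12.2333
```

View pics/s6.png

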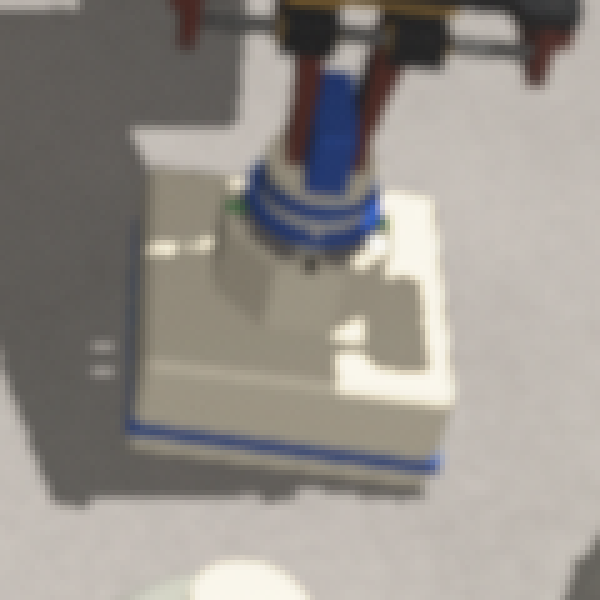

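View pics/w6.png

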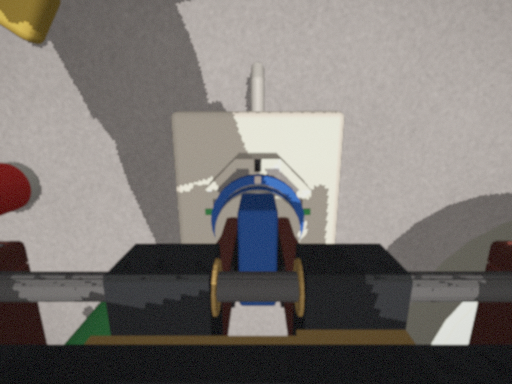

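The tick at (258,180) lines up with the black mark at (257,165), and the force matches the spring. Pressing on.

```bash
python3 - <<'E'
from h import *
d=np.deg2rad
r=down(d(103.1))
f0=-3.1
for z in (.162,.158,.1555,.1545,.1535,.1525):
    s=move_straight((.5065,.2513,z),r,max_speed=.04,stop_force=15)
    dwell(.1)
    o=observe();print(z,s,o['tool_pos'].round(4),o['ft_force'].round(2),o['t'])
    if o['ft_force'][2]>18: break
cv2.imwrite('pics/w7.png',read_camera('wrist')[100:300,130:400])
E
```

```text
0.162 False [0.5071 0.2516 0.1625] [2.34 0.59 5.7 ] 12.6833
0.158 False [0.5072 0.2516 0.1588] [ 1.12 -0.38  7.39] 13.0333
0.1555 False [0.5072 0.2516 0.1564] [-0.35  0.17  8.35] 13.3833
0.1545 False [0.5071 0.2516 0.1555] [-0.59 -0.01  9.55] 13.7333
0.1535 False [0.5072 0.2517 0.1553] [-1.21 -1.1  16.75] 14.0833
0.1525 False [0.5073 0.2516 0.1553] [-3.62 -2.02 25.1 ] 14.4333
```

View pics/w7.png

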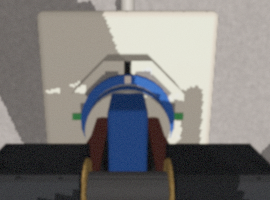

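```bash
python3 - <<'E'
from h import *
d=np.deg2rad
for a in (15,30,45,60,75,85):
    s=move_straight((.5065,.2513,.1535),down(d(103.1-a)),max_speed=.03,stop_force=25)
    o=observe();X=R.from_rotvec(o['eef_rot']).as_matrix()
    print(a,s,o['tool_pos'].round(4),o['ft_force'].round(1),o['moment'].round(2),103.1-np.rad2deg(np.arctan2(X[1,0],X[0,0])).round(1),o['t'])
    if s: break
cv2.imwrite('pics/w8.png',read_camera('wrist'))
E
```

```text
15 False [0.5075 0.2516 0.1553] [-1.2 -1.1 17.1] [-0.29  0.23 -0.16] 15.0 14.8917
30 False [0.5075 0.2518 0.1553] [-0.8 -0.3 15.7] [-0.18  0.18 -0.14] 30.0 15.3
45 False [0.5075 0.252  0.1553] [-1.9  0.5 14.6] [ 0.01  0.22 -0.2 ] 44.99999999999999 15.7083
60 False [0.5076 0.252  0.1553] [-0.8  1.  15.6] [-0.06  0.12 -0.18] 59.99999999999999 16.1167
75 False [0.5078 0.252  0.1553] [-0.9  0.9 14.7] [-0.07  0.04 -0.15] 75.0 16.525
85 False [0.5077 0.2519 0.1553] [-0.  -0.7 15.7] [-0.16  0.06 -0.18] 85.0 16.85
```

View pics/w8.png

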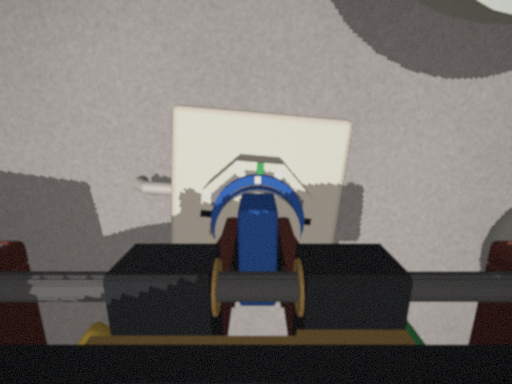

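The tick at (258,180) has reached the green mark at (261,168), so the cartridge turned with the gripper. Next I'll feel for the stop.

```bash
python3 - <<'E'
from h import *
d=np.deg2rad
for a in (88,90,91,92,93):
    s=move_straight((.5065,.2513,.153),down(d(103.1-a)),max_speed=.03,stop_force=25); dwell(.1)
    o=observe();X=R.from_rotvec(o['eef_rot']).as_matrix()
    print(a,s,o['tool_pos'].round(4),o['ft_force'].round(1),o['moment'].round(2),103.1-np.rad2deg(np.arctan2(X[1,0],X[0,0])).round(2),o['t'])
    if s or abs(o['moment'][2])>.6: break
dwell(.4); o=observe();print(o['ft_force'],o['moment'],o['gripper_width'],o['t'])
im=read_camera('wrist');cv2.imwrite('pics/w9.png',cv2.resize(im[90:300,130:400],None,fx=2.9,fy=2.8,interpolation=cv2.INTER_CUBIC))
im=read_camera('scene');cv2.imwrite('pics/s9.png',im)
E
```

```text
88 False [0.5079 0.2519 0.1553] [-0.8 -1.  19.4] [-0.26  0.37 -0.14] 88.00999999999999 17.25
90 False [0.5077 0.2518 0.1553] [-0.7  0.  19.2] [-0.31  0.43  0.16] 89.97 17.6
91 False [0.5075 0.2518 0.1553] [-1.8 -1.2 21. ] [-0.27  0.59  0.35] 90.94999999999999 17.95
92 False [0.5072 0.2518 0.1553] [-3.1 -1.  21.1] [-0.21  0.84  0.42] 91.94 18.3
93 False [0.5069 0.2518 0.1553] [-3.8 -0.2 22.5] [-0.17  0.94  0.44] 92.94 18.65
[-4.61684958 -1.15819438 22.46775632] [-0.25029413  0.93827096  0.46050285] 0.019945124855656176 19.05
```

View pics/w9.png

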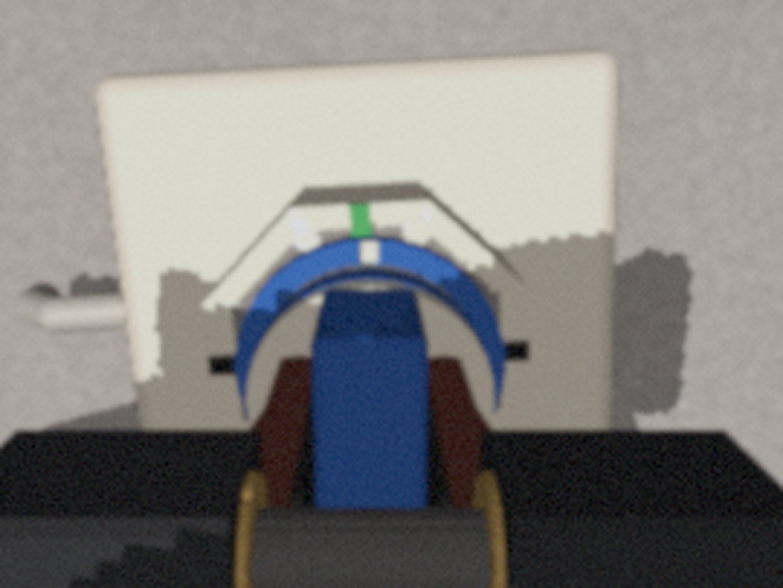

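View pics/s9.png

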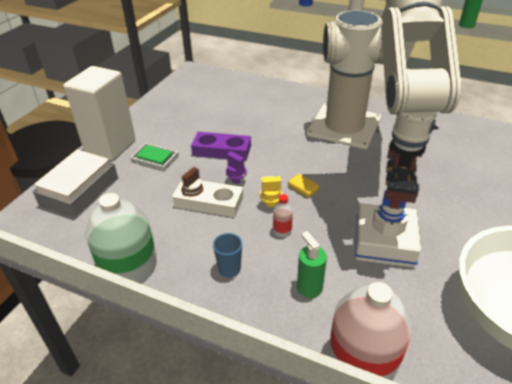

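```bash
python3 - <<'E'
from h import *
o=observe();print(o['tool_pos'],o['ft_force'],o['gripper_width'],o['t'])
finish_job()
E
```

```text
[0.50691559 0.25177166 0.15526918] [-4.67345047 -0.26517268 22.12635043] 0.01990795463993202 19.15
the job is handed in; nothing more can be done
```

I took the blue cartridge out of the white rack, pushed it into the socket with its lugs in the slots, and twisted it clockwise until it met its stop. I handed the job in at about 19 s, still gripping the cartridge and pressing it home; no verdict is reported.

**Last checks:**
- **Pressed home:** TCP height levelled off at 155.3 mm, the height I worked out for fully home. Upward force on the tool was about 22 N, or about 25 N after allowing for the cartridge's weight, against about 12.6 N for the spring alone. That means the collar is bearing on the socket.
- **At the stop:** The twisting moment changed sign at about 90° and rose to 0.46 N m, and the tool ended at 93°. The last wrist picture shows the white tick about 3 px from the green mark, roughly in line with the tool's turn past the 90–92° stop.
- **Grip:** The fingers stood at 19.9 mm on the 20 mm bar, set to 50 N.
- **Rest of the counter:** The last scene picture shows the brown cartridge in its well and the other items where they were.

**One disagreement:** The fixed top camera put the blue grip about 7 mm away from where the wrist camera did. I used the wrist camera, and the grasp and insertion bore that out.

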